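Stand the gift case jar end down

TASK

The closed wooden gift case lying on the table has a heavy jar packed in one end and crisp biscuits in the other, and its two ends look alike. Lift it clear of the table by its swinging handle to see which end sinks, then stand it upright on that heavy end in the middle of the round wooden board, gently, and let go. Never turn it so that the light end points straight down, and leave the jars and the salt shaker where they are.

Things in the scene. Friction and masses are not known exactly. Their poses are not given: they have to be found in the camera images.
- case: closed case of light wood, 150 (its x) x 54 (its y) x 50 mm (its z), 62 mm wide over the handle's arms, about 0.45 kg. It starts lying on its large underside; origin at the centre of that underside, z up when lying, x along the length. Inside, fixed, a weight sits at one end, so that the centre of mass lies about 40 mm from the middle towards that end, at mid-height; nothing on the outside tells which end. Standing on an end it is 150 mm tall.
- case_mid (a point): the middle of the case, 25 mm above its underside; the handle's hinge axis (along the case's y) passes through it
- case_handle (a joint): angle of the swinging handle against the case, rad: 0 when the handle stands square to the case's top, positive when it leans to the case's +x; stops at -0.87 and +0.87; it turns easily (0.02 N m of friction) and stays where it is left, so a case hung by its handle swings about the hinge until its heavy end is down or the stop is met
- case_grip (a point): centre of the handle's dark wooden grip bar, 92 mm from the hinge axis; the bar is 14 mm thick (along the case's length), 18 mm high and 58 mm long (along the case's y), carried by two thin steel arms outside the case's sides. Lying, with the handle square, it is 117 mm above the table and there are 58 mm free between bar and case top
- board: round serving board of darker wood, 150 mm across, 12 mm thick, fixed to the table; origin at the centre of its underside
- jam_jar: bystander: glass jar with a pale lid, 62 mm across, 99 mm tall, at the back; origin under its centre
- honey_jar: bystander: glass jar with a red lid, 60 mm across, 86 mm tall, at the back; origin under its centre
- salt_shaker: bystander: glass salt shaker, 44 mm across, 90 mm tall, at the back; origin under its centre

How it is judged:
On the way:
1. the case hangs clear of the table from its handle (its middle more than 80 mm above the table) and has swung by more than 0.5 rad against the handle (height (world z) of case_mid above 0.08 m and (value of joint case_handle above 0.5 rad or value of joint case_handle below -0.5 rad) and contact force between case and the fingers above 1 N), for 0.2 s.
At the end, for the whole second after the job is handed in: the case stands at rest on its heavy end on the round board, upright within 0.08 rad, its middle within 35 mm of the board's centre line, released (angle between case's own x axis and vertical above 3.06 rad and horizontal distance between case_mid and board below 0.035 m and height (world z) of case_mid between 0.082 and 0.092 m and linear speed of case below 0.01 m/s and angular speed of case below 0.05 rad/s and contact force between case and board above 1 N); the robot touches nothing.
It fails at once if the case is turned so that its light end points down (within 0.4 rad of straight down) (angle between case's own x axis and vertical below 0.4 rad).
It fails at once if the case is dropped or slammed on the board (more than 80 N) (contact force between case and board above 80 N).
It fails at once if a jar or the salt shaker is shifted by more than 30 mm (distance of any of jam_jar, honey_jar, salt_shaker from where it was at the start of the episode above 0.03 m).
It also fails if it takes over 38 s, if anything falls off the work surface, if the arm or the gripper's body presses on something with over 40 N, if the wrist force passes 120 N, or if a joint passes its speed limit or range.

ROBOT

A 6-joint arm with a two-finger parallel gripper is mounted at the origin on a cart in front of the work surface, level with it; the furniture and walls round the work are solid. World frame = base frame: x ahead of the robot, y to its left, z up, the work surface at z = 0. Lengths are in m, angles in rad, forces in N, time in s.
With the tool pointing down it reaches from about 0.275 to 0.825 m from the base axis. Payload 4.9 kg.
Tool frame: the origin (TCP) lies midway between the tips of the shut fingers; the grasp point (between the pads) lies 19 mm behind it (grip_point_offset is the distance from the TCP to the grasp point, in m); z points along the fingers, x is the direction in which the jaws open and shut, and the axes are right-handed (so a half turn about z gives the same grasp; the last joint's range is limited). The gripper opens to 85 mm and grips with 20 to 120 N. Pads are 22 mm wide; open, the fingers measure 114 mm over their backs; the gripper's body (76 mm by 85 mm) begins 54 mm behind the grasp point. The pads swing forward as they close: fully open they stand 13 mm farther back than shut.
Start: joints at [-1.319, 0.326, -0.193, 1.052, 0, 1.437], TCP at [0.207, -0.51, 0.231] pointing down, gripper open.
Joint ranges: [-2.65, 2.65], [-0.97, 1.79], [-1.3, 1.35], [-1.93, 2.1], [-1.47, 1.37], [-3.14, 3.14]. Speed limits (rad/s): [2.57, 2.57, 3.14, 3.14, 3.14, 3.14].

INTERFACE

Orientations are given as a rotation vector (axis times angle).
In Python, from cell import * gives the robot as it stands. Calls block until the motion is done:
- movep(position, orientation): joint-space move of the TCP to a pose.
- move_l(position, velocity=0.15, rot=None, until_force=None): straight line of the TCP; rot=None keeps the orientation; velocity is the mean speed in m/s. With until_force (N) it stops when the force on the tool has changed by that much, and returns True; else False.
- set_joints(angles): joint-space move.
- let_go() and grab(newtons=None): open the fingers fully, or close them until they stop; newtons is the grip in N (None keeps the last).
- sleep(seconds).
- ik(position, orientation): joint angles nearest the present ones, or None.
- get_state(): the state.
- grab_frame(name): name is "scene" or "top" or "wrist"; returns a dict with "img" (480x640x3 uint8, red, green, blue), "fx", "fy", "cx", "cy" (pixels), "cam_to_world" (4x4, takes a point from camera to world coordinates); the wrist camera has in their place "T_tool_cam" (4x4, takes a point from camera to tool coordinates, whose origin is the TCP and whose axes are the tool frame's). Camera axes: x right, y down, z forward; pixel columns grow to the right and rows downward; lengths in m; the calibration is good to about 2 mm. A picture is of the moment at which its call begins: read the wrist's pose just before it. There is no depth.
A pose or a line that the arm cannot do raises MotionError and nothing moves.
- sign_off(): hands the job in, once; it reports no verdict.
Trained networks look in the newest picture that a camera, given by its name, has taken for a name from the list of things; names that differ only in an ending like _2 or _b are one class to them, and where a whole thing is asked for, a point or a joint stands for the part that bears it (a point fixed in the world has none). Each returns a list of dicts, best first, with "score" (0 to 1); they miss things now and then, are a little off and sometimes report something else, mostly with a low value. They report only what shows in the picture. A call takes as long as a camera call.
- spot_in(camera, name): "centre" ([column, row] in pixels, amid what is visible of it).
- silhouettes(camera, name): "mask" (480x640 bool, what is visible of it) and "centre" ([column, row] in pixels, amid what is visible of it).
- tip_of(camera, name): "centre" ([column, row] in pixels: a listed point, or the origin of a listed thing).
The state is a dict: "clock": time; "q": joint angles; "joint_velocities": joint speeds; "tau": joint torques, N m; "position": TCP position; "eef_rot": TCP orientation; "contact_force": force on the tool from outside, world axes, zero at the start; "wrist_torque": the same for the moment, N m; "finger_gap": opening from 0.0 (shut) to 1.0 (fully open).
Only numpy, scipy, OpenCV 4.12 (cv2) and the standard library are available. Lean on these libraries where they do the work, as an engineer would, in place of code of your own. Each camera call takes 0.05 s, during which the arm holds its last target.

## Working session

There is one attempt and no reset: what is moved stays moved. The work goes in short steps, each a Python script; the robot and the scene stay as the last script left them, time stands still between calls to the robot, and variables do not carry over. Pictures are saved under pics/ and viewed, and the job is handed in when it is done.

```bash
ls; mkdir -p pics
python3 - <<'E'
from cell import *
import cv2,numpy as np
s=get_state();print(s['clock'],s['position'],s['eef_rot'],s['finger_gap'])
for c in("scene","top"):
    f=grab_frame(c);cv2.imwrite(f"pics/{c}0.png",f["img"][:,:,::-1]);print(c,f["fx"],f["cx"],f["cy"],np.round(f["cam_to_world"],4).tolist())
    for n in("case","case_mid","case_grip","board","jam_jar","honey_jar","salt_shaker"):
        print(n,[(np.round(d["centre"],1).tolist(),round(d["score"],2)) for d in tip_of(c,n)][:3])
E
```

```text
pics
0.0 [ 0.20685614 -0.5089955   0.23049507] [-2.60517486e+00  1.75364399e+00  1.99969188e-03] 0.9999871582454654
scene 508.53727537614026 320.1586131749962 237.01765718074685 [[-0.6634, -0.3355, 0.6689, 0.0864], [-0.7481, 0.2789, -0.6021, 0.6005], [0.0155, -0.8998, -0.436, 0.4686], [0.0, 0.0, 0.0, 1.0]]
case [([380.9, 281.9], 0.83), ([216.4, 296.9], 0.38)]
case_mid [([386.1, 269.6], 0.63)]
case_grip [([384.0, 268.6], 0.56)]
board [([277.6, 330.3], 0.66)]
jam_jar [([341.6, 246.2], 0.6)]
honey_jar [([300.1, 264.0], 0.61)]
salt_shaker [([218.0, 298.6], 0.7)]
top 440.4679467449748 318.68490283723276 247.462916127259 [[-0.0063, -0.9956, 0.094, 0.5978], [-1.0, 0.0066, 0.0024, 0.1048], [-0.003, -0.094, -0.9956, 0.9407], [0.0, 0.0, 0.0, 1.0]]
case [([375.9, 287.6], 0.73)]
case_mid [([375.0, 289.4], 0.61)]
case_grip [([376.1, 294.1], 0.65)]
board [([264.5, 285.7], 0.84)]
jam_jar [([393.5, 218.2], 0.96)]
honey_jar [([339.7, 223.9], 0.56)]
salt_shaker [([257.7, 227.9], 0.83)]
```

View pics/scene0.png

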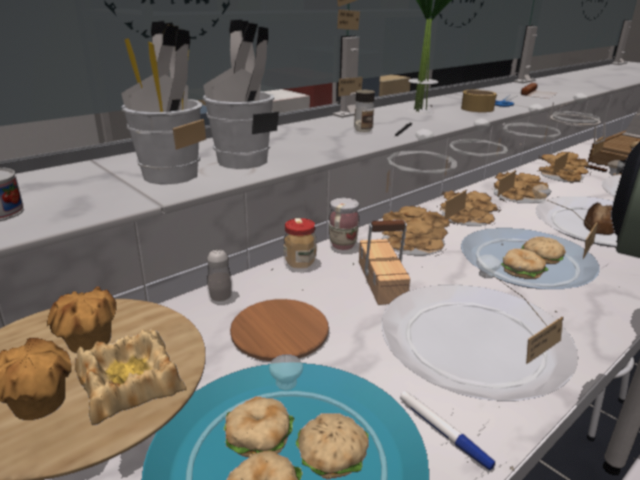

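View pics/top0.png

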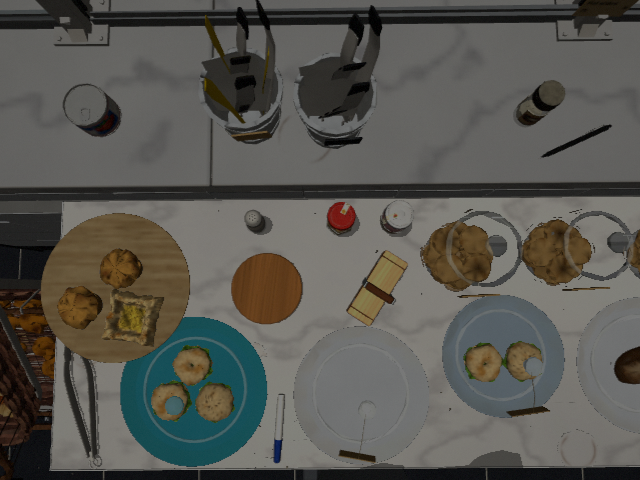

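The scene view shows the case at about (384,270) with its handle up, the board at (280,329), and the jars and shaker behind them. In the top view the case is at (377,288), tilted, with the grip bar across it at (380,291). The board there is at (267,288).

```bash
cat > h.py <<'E'
from cell import *
import cv2,numpy as np
from scipy.spatial.transform import Rotation as R
def ray(f,px,z,T=None):
    T=f["cam_to_world"] if T is None else T
    d=T[:3,:3]@np.array([(px[0]-f["cx"])/f["fx"],(px[1]-f["cy"])/f["fy"],1]);o=T[:3,3]
    return o+d*(z-o[2])/d[2]
def proj(f,p,T=None):
    T=f["cam_to_world"] if T is None else T
    c=T[:3,:3].T@(np.asarray(p)-T[:3,3]);return np.array([f["fx"]*c[0]/c[2]+f["cx"],f["fy"]*c[1]/c[2]+f["cy"]])
E
python3 - <<'E'
from h import *
f=grab_frame("top");g=grab_frame("scene")
for n,z in(("board",0),("board",0.012),("jam_jar",0),("honey_jar",0),("salt_shaker",0),("case",0),("case_mid",.025),("case_grip",.117)):
    for c,fr in(("top",f),("scene",g)):
        t=tip_of(c,n)
        if t: print(n,c,ray(fr,t[0]["centre"],z).round(4))
m=silhouettes("top","board")[0]["mask"].astype(np.uint8)
cs=max(cv2.findContours(m,0,2)[0],key=cv2.contourArea);e=cv2.fitEllipse(cs);print("ell",e,ray(f,e[0],.012))
ms=silhouettes("top","case");m=ms[0]["mask"].astype(np.uint8)
r=cv2.minAreaRect(cv2.findNonZero(m));print(r)
for p in cv2.boxPoints(r):print(p,ray(f,p,.05).round(4))
im=cv2.resize(f["img"][230:350,220:440,::-1],None,fx=3.6,fy=3.6,interpolation=2)
cv2.imwrite("pics/t1.png",im)
im=cv2.resize(g["img"][200:320,310:450,::-1],None,fx=5,fy=5,interpolation=2)
cv2.imwrite("pics/s1.png",im)
E
```

```text
board top [0.5931 0.2241 0.    ]
board scene [0.5983 0.2181 0.    ]
board top [0.5932 0.2226 0.012 ]
board scene [0.5852 0.2279 0.012 ]
jam_jar top [ 0.7442 -0.0499  0.    ]
jam_jar scene [ 0.7468 -0.052   0.    ]
honey_jar top [0.7443 0.0648 0.    ]
honey_jar scene [0.7406 0.0614 0.    ]
salt_shaker top [0.7267 0.2361 0.    ]
salt_shaker scene [0.7509 0.2336 0.    ]
case top [ 0.605  -0.0069  0.    ]
case scene [ 0.6025 -0.0106  0.    ]
case_mid top [ 0.5994 -0.0131  0.025 ]
case_mid scene [ 0.5897 -0.0135  0.025 ]
case_grip top [ 0.5855 -0.0008  0.117 ]
case_grip scene [0.5854 0.0023 0.117 ]
ell ((266.1794738769531, 288.7448425292969), (69.38953399658203, 69.92493438720703), 39.504085540771484) [0.59909895 0.21785403 0.012     ]
((378.92486572265625, 288.91448974609375), (38.51013946533203, 75.65263366699219), 30.256441116333008)
[343.23315 311.886  ] [0.5519 0.0586 0.05  ]
[381.35236 246.53883] [ 0.6829 -0.0203  0.05  ]
[414.61658 265.943  ] [ 0.643  -0.0868  0.05  ]
[376.49738 331.29016] [ 0.5132 -0.0073  0.05  ]
```

View pics/t1.png

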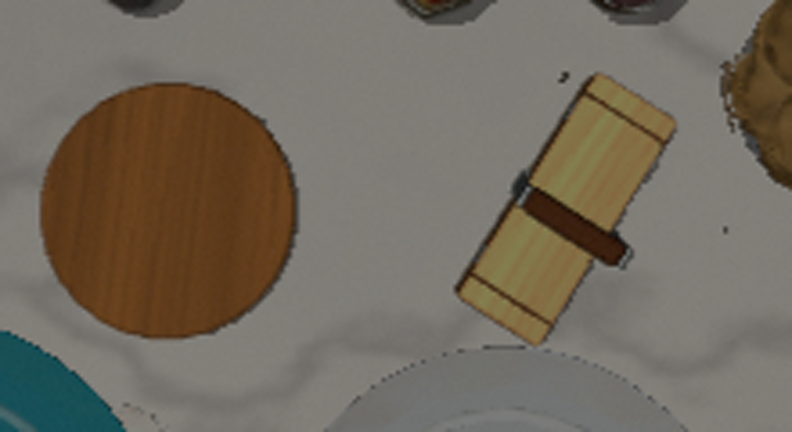

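View pics/s1.png

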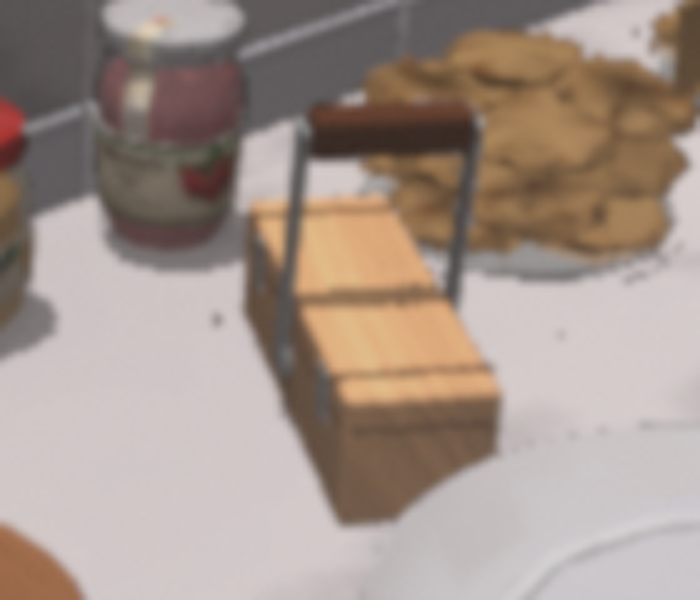

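Run:
```python
from h import *
f=grab_frame("top");g=grab_frame("scene")
c=[np.array(p)/3.6+[220,230] for p in((597,72),(676,125),(537,345),(460,290))]
w=np.array([ray(f,p,.05) for p in c]);print(w.round(4));m=w.mean(0)
print("mid",m,[np.linalg.norm(w[i]-w[i-1]).round(4) for i in range(4)])
a=(w[0]+w[1]-w[2]-w[3])/2;yaw=np.arctan2(a[1],a[0]);print("yaw",yaw)
print("bar",ray(f,np.array((575,227))/3.6+[220,230],.117), "scene bar", ray(g,np.array((393,130))/5+[310,200],.117))
# bar vs expected tilt
for ang in(-.2,0,.2):
    u=np.array([np.cos(yaw),np.sin(yaw),0]);p=[m[0],m[1],.025]+.092*(np.sin(ang)*u+np.cos(ang)*np.array([0,0,1]))
    print(ang,p.round(4),(proj(f,p)-[220,230])*3.6,(proj(g,p)-[310,200])*5)
s=get_state()
# reach at the board
bd=np.array([.598,.220])
for k in range(16):
    th=k*np.pi/8;h=np.array([np.cos(th),np.sin(th),0]);al=.87-.05
    hd=np.cos(al)*h+np.sin(al)*np.array([0,0,1.]) ; hd=np.cos(.87-.0)*h+np.sin(.87)*np.array([0,0,1.])
    z=-hd; y=np.cross([0,0,1.],h); x=np.cross(y,z)
    out=[]
    for sg in(1,-1):
        rv=R.from_matrix(np.c_[sg*x,sg*y,z]).as_rotvec()
        p=np.array([*bd,.089])+.092*hd+z*.013
        q=[ik(p+[0,0,dz],rv) for dz in(0,.1)]
        out.append([None if v is None else np.round(v,2).tolist() for v in q])
    print(round(np.degrees(th)),out)
```

```text
[[ 0.6758 -0.0293  0.05  ]
 [ 0.6456 -0.073   0.05  ]
 [ 0.524   0.0071  0.05  ]
 [ 0.5545  0.0495  0.05  ]]
mid [ 0.59997256 -0.01141468  0.05      ] [np.float64(0.1446), np.float64(0.0531), np.float64(0.1456), np.float64(0.0522)]
yaw -0.5792431734526433
bar [ 0.58963127 -0.00616027  0.117     ] scene bar [ 0.58432006 -0.00090573  0.117     ]
-0.2 [ 0.5847 -0.0014  0.1152] [565.52189667 236.65352663] [392.79561405 134.24626367]
0 [ 0.6    -0.0114  0.117 ] [584.77737029 206.83167673] [378.94520482 107.0250386 ]
0.2 [ 0.6153 -0.0214  0.1152] [602.96990434 177.13762469] [364.84692072  90.45973249]
0 [[None, None], [None, None]]
22 [[None, None], [None, None]]
45 [[None, None], [None, None]]
68 [[[0.48, 1.21, 1.03, 1.97, -0.42, -2.14], None], [[0.48, 1.21, 1.03, 1.97, -0.42, 1.01], None]]
90 [[[0.57, 0.94, 0.48, 1.53, -0.58, -2.45], [0.57, 0.89, 0.63, 1.73, -0.58, -2.45]], [[0.57, 0.94, 0.48, 1.53, -0.58, 0.69], [0.57, 0.89, 0.63, 1.73, -0.58, 0.69]]]
112 [[[0.62, 0.71, 0.04, 1.08, -0.68, -2.85], [0.62, 0.64, 0.16, 1.28, -0.68, -2.85]], [[0.62, 0.71, 0.04, 1.08, -0.68, 0.29], [0.62, 0.6
[... 879 characters left out ...]
]]]
247 [[[-0.16, 0.37, -0.58, 0.43, 0.68, 0.3], [-0.16, 0.25, -0.45, 0.68, 0.68, 0.3]], [[-0.16, 0.37, -0.58, 0.43, 0.68, -2.84], [-0.16, 0.25, -0.45, 0.68, 0.68, -2.84]]]
270 [[[-0.17, 0.58, -0.21, 0.92, 0.69, -0.22], [-0.17, 0.48, -0.1, 1.13, 0.69, -0.22]], [[-0.17, 0.58, -0.21, 0.92, 0.69, 2.92], [-0.17, 0.48, -0.1, 1.13, 0.69, 2.92]]]
292 [[[-0.12, 0.8, 0.19, 1.35, 0.6, -0.63], [-0.12, 0.73, 0.31, 1.55, 0.6, -0.63]], [[-0.12, 0.8, 0.19, 1.35, 0.6, 2.51], [-0.12, 0.73, 0.31, 1.55, 0.6, 2.51]]]
315 [[[-0.04, 1.02, 0.62, 1.73, 0.45, -0.95], [-0.04, 0.98, 0.8, 1.94, 0.45, -0.95]], [[-0.04, 1.02, 0.62, 1.73, 0.45, 2.19], [-0.04, 0.98, 0.8, 1.94, 0.45, 2.19]]]
338 [[None, None], [None, None]]
```

```bash
cat >> h.py <<'E'
YAW=-.575
u=np.array([np.cos(YAW),np.sin(YAW),0]);Z=np.array([0,0,1.])
def down(yaw):
    x=np.array([np.cos(yaw),np.sin(yaw),0]);return R.from_matrix(np.c_[x,np.cross(-Z,x),-Z]).as_rotvec()
def toolT():
    s=get_state();T=np.eye(4);T[:3,:3]=R.from_rotvec(s["eef_rot"]).as_matrix();T[:3,3]=s["position"];return T
E
python3 - <<'E'
from h import *
for yw in(YAW,YAW+np.pi): print(ik([.587,-.003,.25],down(yw)),ik([.587,-.003,.102],down(yw)))
q=ik([.587,-.003,.25],down(YAW)); q2=ik([.587,-.003,.25],down(YAW+np.pi))
b=min((q,q2),key=lambda v:abs(v[5]))
set_joints(b);print(get_state()["clock"],b)
T=toolT();f=grab_frame("wrist");W=T@f["T_tool_cam"]
cv2.imwrite("pics/w1.png",f["img"][:,:,::-1])
for n,z in(("case_grip",.116),("case_mid",.025),("case",0)):
    for d in tip_of("wrist",n): print(n,d["score"],d["centre"],ray(f,d["centre"],z,W))
E
```

```text
[-1.30823213e-01  3.84409913e-01 -5.87720995e-02  1.12761431e+00
 -4.44089210e-16  2.01497311e+00] [-1.30823213e-01  5.06058716e-01 -2.69074385e-01  7.95663226e-01
 -4.44089210e-16  2.01497311e+00]
[-0.13082321  0.38440991 -0.0587721   1.12761431  0.         -1.12661954] [-0.13082321  0.50605872 -0.26907439  0.79566323  0.         -1.12661954]
4.1583 [-0.13082321  0.38440991 -0.0587721   1.12761431  0.         -1.12661954]
case_grip 0.88 [314.5, 230.9] [ 0.5930394  -0.00306763  0.116     ]
case_mid 0.67 [307.3, 206.5] [ 0.59838342 -0.01196587  0.025     ]
case 0.61 [306.9, 204.1] [ 0.60044964 -0.01130726  0.        ]
```

View pics/w1.png

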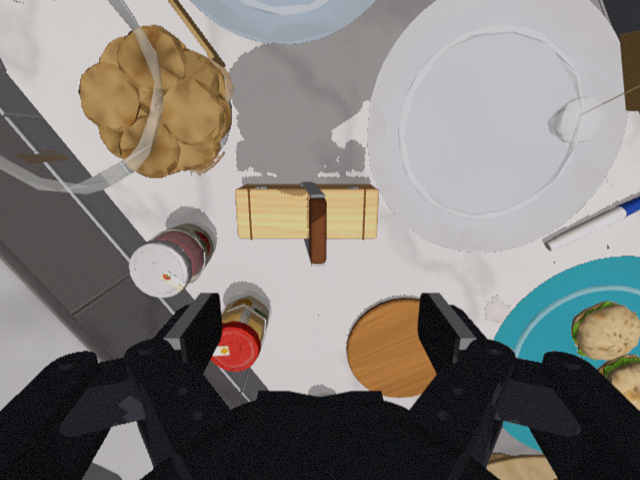

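The wrist view shows the case at (308,212) with its length along the image columns. The grip bar, centred near (318,228), sits square to the jaws. I'll grasp and lift now.

Run:
```python
from h import *
r=down(YAW+np.pi)
move_l([.589,-.004,.101],.15);grab(70);s=get_state();print(s["clock"],s["finger_gap"],s["contact_force"])
p=s["position"]
move_l([p[0],p[1],.22],.1);move_l([p[0],p[1],.29],.2);sleep(.4)
s=get_state();print(s["clock"],s["finger_gap"],s["contact_force"],s["wrist_torque"],s["position"])
T=toolT();f=grab_frame("wrist");cv2.imwrite("pics/w2.png",f["img"][:,:,::-1])
f=grab_frame("scene");cv2.imwrite("pics/s2.png",f["img"][:,:,::-1])
```

```text
6.1833 0.1529424135338827 [ 1.23015671 -1.94354254  4.49904278]
8.425 0.14844009510325207 [-0.21184869 -0.26563331 -4.6942836 ] [-0.04154291 -0.06106352  0.02678949] [ 0.58995256 -0.00447817  0.28922646]
```

View pics/w2.png

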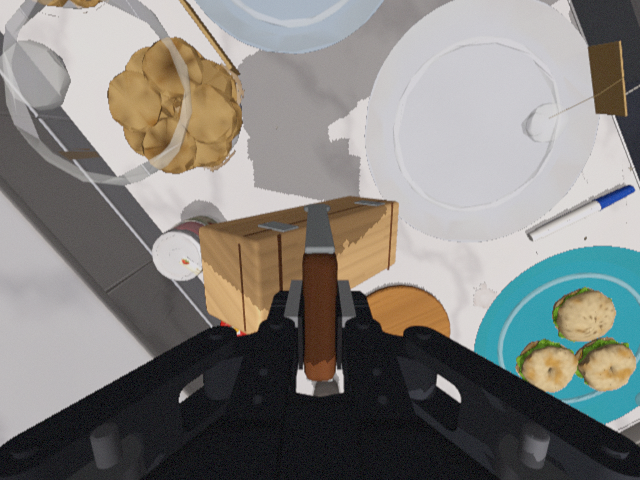

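View pics/s2.png

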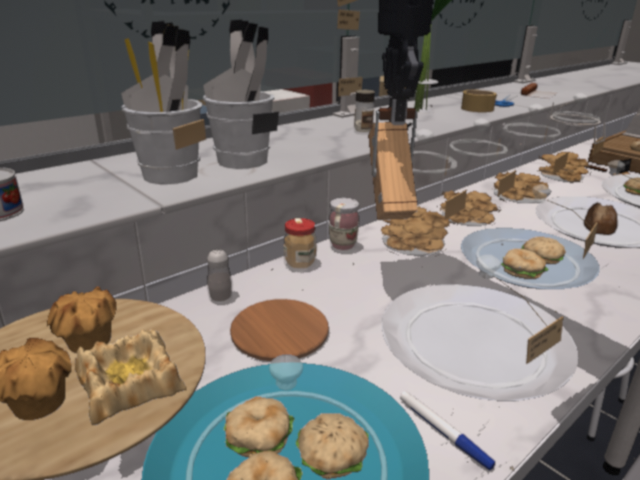

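The scene view shows the case hanging, its near end down at (395,213) and its far end up at (390,125). In the wrist view the right-hand end, near (380,250), is the more distant one. So the heavy end is the one nearer the robot. I'll measure the swing angle with model overlays.

```bash
cat >> h.py <<'E'
H=-u
def case_pts(mid,h,pitch,up=Z):
    # pitch: heavy-end depression; returns 8 corners
    y=np.cross(up,h); xc=np.cos(pitch)*h-np.sin(pitch)*up; zc=np.cos(pitch)*up+np.sin(pitch)*h
    return np.array([mid+a*.075*xc+b*.027*y+c*.025*zc for a in(1,-1) for b in(1,-1) for c in(1,-1)])
def draw(f,im,P,col,T=None):
    q=[proj(f,p,T) for p in P]
    for i in range(8):
        for b in(1,2,4):
            if i<i^b: cv2.line(im,tuple(int(v) for v in q[i]),tuple(int(v) for v in q[i^b]),col,1,cv2.LINE_AA)
E
python3 - <<'E'
from h import *
T=toolT();f=grab_frame("wrist");W=T@f["T_tool_cam"];g=grab_frame("scene")
s=get_state();print(s["clock"],s["position"],R.from_rotvec(s["eef_rot"]).as_matrix().round(3).tolist())
a=f["img"][:,:,::-1].copy();b=g["img"][:,:,::-1].copy()
grip=s["position"]+[0,0,.014];mid=grip-.092*Z
for pi,c in((.6,(0,0,255)),(.87,(0,255,0))):
    P=case_pts(mid,H,pi);draw(f,a,P,c,W);draw(g,b,P,c)
cv2.imwrite("pics/o1.png",np.hstack([cv2.resize(a[150:430,150:450],(400,373)),cv2.resize(b[90:250,330:450],(280,373))]))
E
```

```text
8.625 [ 0.59025664 -0.00454385  0.28989824] [[-0.839, 0.544, -0.0], [0.544, 0.839, 0.0], [0.0, -0.0, -1.0]]
```

View pics/o1.png

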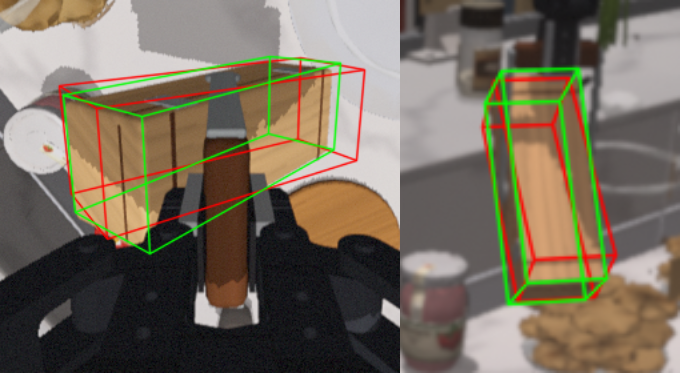

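The 0.87 rad model (green) fits closely, so the case has swung to about its stop. Next I'll move over the board with the tool tilted so that the heavy end points down.

```bash
cat >> h.py <<'E'
BD=np.array([.598,.219])
def tilted(az,a):
    h=np.array([np.cos(az),np.sin(az),0]);hd=np.cos(a)*h+np.sin(a)*Z;y=np.cross(-Z,h)
    return h,hd,R.from_matrix(np.c_[np.cross(y,-hd),y,-hd]).as_rotvec()
E
python3 - <<'E'
from h import *
az=YAW+np.pi;h,hd,rv=tilted(az,.87-.04)
mid=np.array([*BD,.15]);p=mid+(.092-.014)*hd
print(p,ik(p,rv),ik(p-[0,0,.06],rv))
move_l([.52,.12,.33],.2,rot=down(az)) if ik([.52,.12,.33],down(az)) is not None else None
move_l(p,.12,rot=rv);sleep(.3)
s=get_state();print(s["clock"],s["position"],s["finger_gap"],s["contact_force"])
g=grab_frame("scene");t=grab_frame("top")
a=g["img"][:,:,::-1].copy();b=t["img"][:,:,::-1].copy()
cv2.imwrite("pics/raws.png",a);cv2.imwrite("pics/rawt.png",b)
P=case_pts(mid,h,np.pi/2);draw(g,a,P,(0,255,0));draw(t,b,P,(0,255,0))
cv2.imwrite("pics/o2.png",np.hstack([cv2.resize(a[130:380,180:380],(400,500)),cv2.resize(b[200:400,170:330],(400,500))]))
E
```

```text
[0.55382466 0.24762763 0.20755865] [ 0.61372347  0.31920021 -0.51350924  0.40946534 -0.67668641 -0.49862604] [ 0.61372347  0.40318922 -0.57874647  0.26023911 -0.67668641 -0.49862604]
11.4667 [0.55405859 0.24742835 0.20796012] 0.14503767306880405 [ 0.13450307 -0.04158181 -3.24987189]
```

View pics/o2.png

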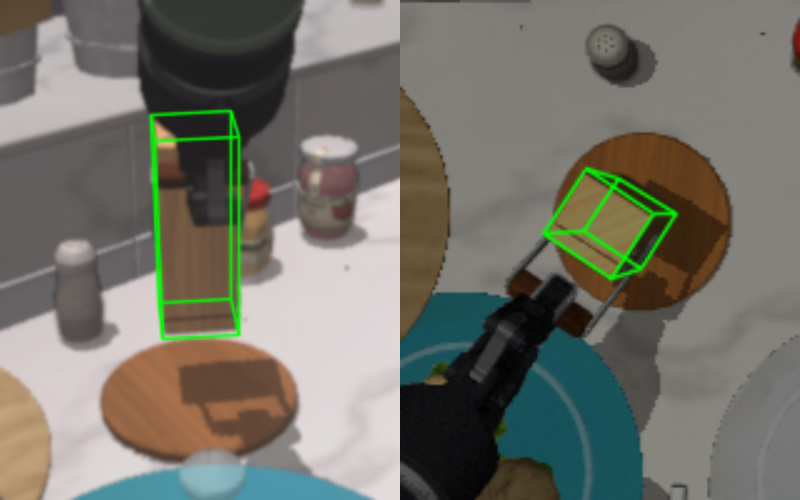

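The overlay matches in both views: the case is upright, about 50 mm above the board and centred on it. In the top view the upper end is at about (612,210), inside the model. Lowering with force sensing.

Run:
```python
from h import *
h,hd,rv=tilted(YAW+np.pi,.83)
p=np.array(get_state()["position"])
move_l(p-[0,0,.045],.12)
r=move_l(p-[0,0,.075],.015,until_force=2.5)
s=get_state();print(r,s["clock"],s["position"],p[2]-s["position"][2],s["contact_force"],s["wrist_torque"])
g=grab_frame("scene");t=grab_frame("top")
a=g["img"][:,:,::-1].copy();b=t["img"][:,:,::-1].copy()
A=cv2.resize(a[180:380,200:360],(400,500),interpolation=2);B=cv2.resize(b[240:340,220:300],(400,500),interpolation=2)
cv2.imwrite("pics/o3r.png",np.hstack([A,B]))
P=case_pts(np.array([*BD,.087]),h,np.pi/2);draw(g,a,P,(0,255,0));draw(t,b,P,(0,255,0))
cv2.imwrite("pics/o3.png",np.hstack([cv2.resize(a[180:380,200:360],(400,500)),cv2.resize(b[240:340,220:300],(400,500))]))
```

```text
True 13.3333 [0.5542135  0.24704061 0.14360802] 0.06413658862690941 [ 1.98396739 -0.53579201  2.37619556] [ 0.17097946 -0.15440224  0.10675031]
```

View pics/o3.png

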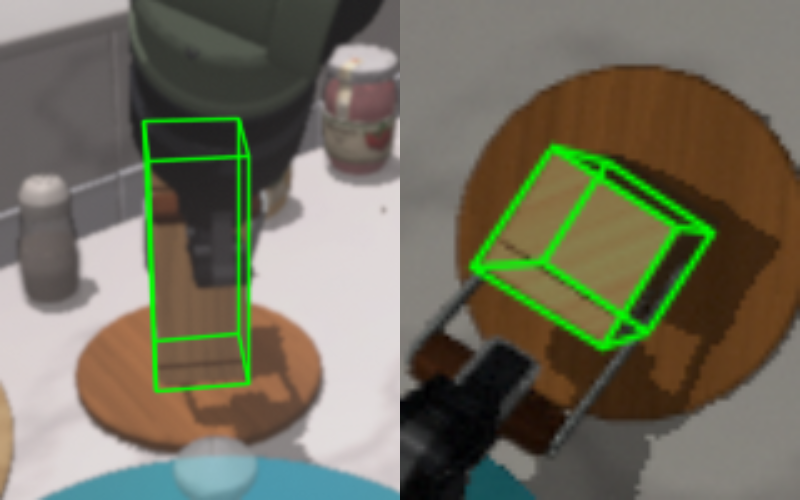

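View pics/o3r.png

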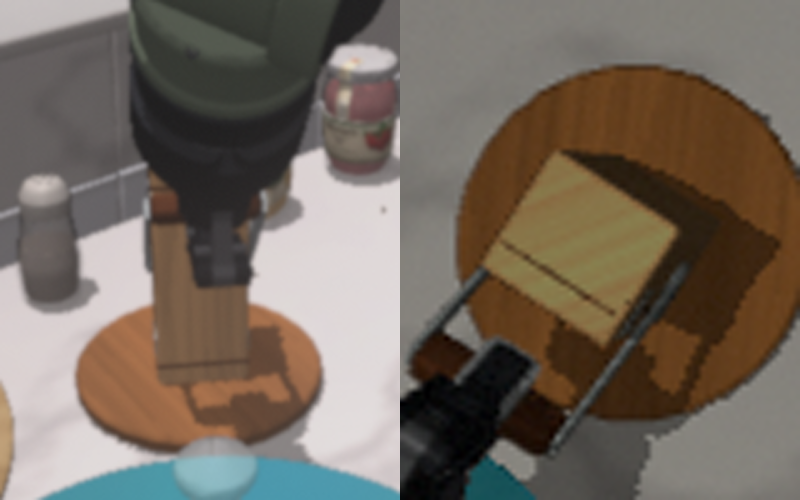

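The case is on the board; in the raw top crop its top end is at about (580,245) against a board centre of (635,240), as perspective predicts. I'll ease the press force slightly, then release.

Run:
```python
from h import *
h,hd,rv=tilted(YAW+np.pi,.83)
for i in range(3):
    s=get_state();print(s["clock"],s["position"],s["contact_force"].round(2),s["wrist_torque"].round(3))
    if s["contact_force"][2]<.5: break
    move_l(np.array(s["position"])+[0,0,.0008],.01);sleep(.15)
let_go();sleep(.3);s=get_state();print(s["clock"],s["finger_gap"],s["contact_force"].round(2))
g=grab_frame("scene");t=grab_frame("top")
a=g["img"][:,:,::-1];b=t["img"][:,:,::-1]
cv2.imwrite("pics/o4.png",np.hstack([cv2.resize(a[180:380,200:360],(400,500),interpolation=2),cv2.resize(b[240:340,220:300],(400,500),interpolation=2)]))
```

```text
13.4333 [0.55406945 0.24711034 0.14347981] [2.09 0.13 2.78] [ 0.032 -0.333  0.129]
14.0417 [0.55400787 0.24720463 0.14417058] [1.41 1.56 0.15] [0.359 0.057 0.134]
15.0417 1.0022668366823628 [ 0.19 -0.02  0.53]
```

View pics/o4.png

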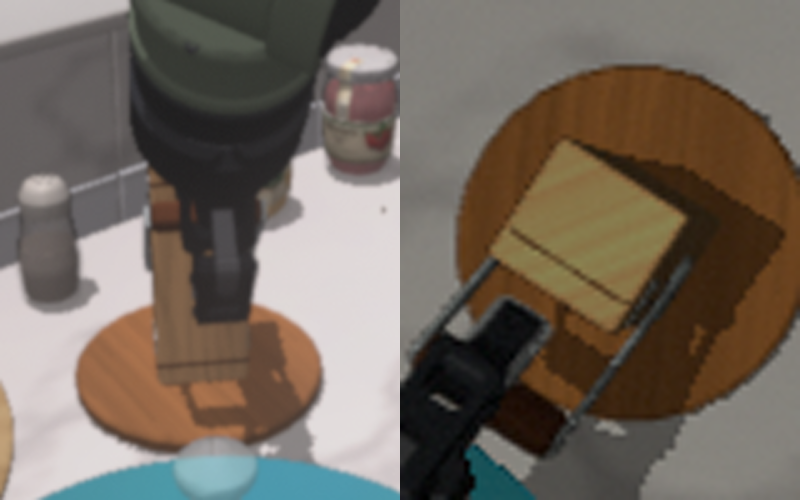

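The jaws are open and the case stands alone; its top edge has shifted slightly towards the board centre, to about (590,235) in the crop. Retreating along the tool axis.

Run:
```python
from h import *
h,hd,rv=tilted(YAW+np.pi,.83)
p=np.array(get_state()["position"])
move_l(p+.12*hd,.08)
s=get_state();print(s["clock"],s["contact_force"].round(2))
p=p+.12*hd
q=[.38,.30,.35]
try: movep(q,down(YAW+np.pi))
except Exception as e: print(e)
sleep(.5)
s=get_state();print(s["clock"],s["position"],s["contact_force"].round(2))
g=grab_frame("scene");t=grab_frame("top")
a=g["img"][:,:,::-1].copy();b=t["img"][:,:,::-1].copy()
for n,z in (("case_mid",.087),("board",0),("jam_jar",0),("honey_jar",0),("salt_shaker",0)):
    for c,fr in(("top",t),("scene",g)):
        d=tip_of(c,n);print(n,c,ray(fr,d[0]["centre"],z).round(3) if d else None)
A0=cv2.resize(a[180:380,200:360],(400,500),interpolation=2)
B0=cv2.resize(b[240:340,220:300],(400,500),interpolation=2)
cv2.imwrite("pics/o5.png",np.hstack([A0,B0]))
cv2.imwrite("pics/full5.png",a)
```

```text
16.7917 [-1.12 -0.15  0.16]
18.0083 [0.37978074 0.30013423 0.34962258] [ 0.37  0.32 -0.06]
case_mid top None
case_mid scene [0.598 0.215 0.087]
board top [0.596 0.22  0.   ]
board scene [0.602 0.217 0.   ]
jam_jar top [ 0.749 -0.049  0.   ]
jam_jar scene [ 0.735 -0.046  0.   ]
honey_jar top [0.738 0.068 0.   ]
honey_jar scene [0.739 0.063 0.   ]
salt_shaker top [0.732 0.233 0.   ]
salt_shaker scene [0.744 0.238 0.   ]
```

View pics/o5.png

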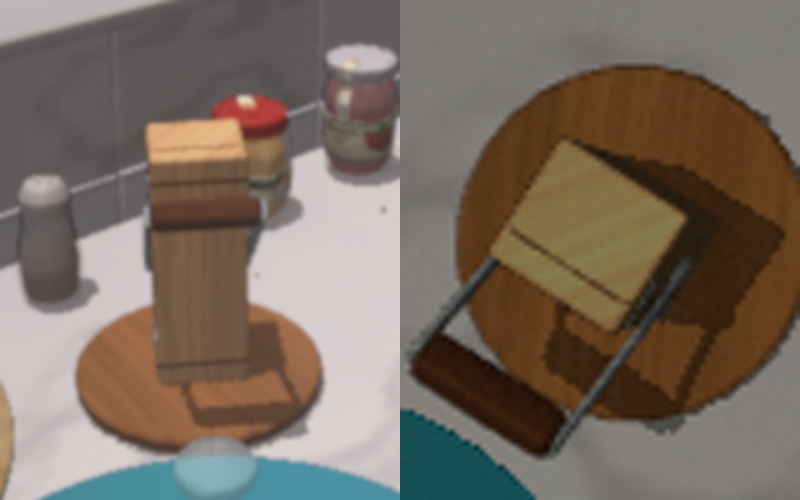

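The case stands free and upright. In the scene crop its base is centred near (203,375) on the board, and the arm is well clear. Handing in.

Run:
```python
from h import *
t=grab_frame("top");print(ray(t,(257.8,286.9),.162))
sign_off();print(get_state()["clock"])
```

```text
[0.60221245 0.21437685 0.162     ]
the job is handed in; nothing more can be done
the job is handed in; nothing more can be done
```

The case is standing upright on its heavy end near the middle of the round board, released, and the job is handed in. `sign_off()` gave no verdict.

- **Finding the heavy end:** I lifted the case by its handle bar. It swung to about its 0.87 rad stop, and the end nearer the robot sank. That figure comes from fitting a model to the pictures, not from a joint reading.
- **Placing it:** I tilted the tool about 42° so that the heavy end pointed down. I then lowered it until the force sensor showed contact, eased off slightly, let go and backed away. The wrist force stayed at a few newtons in the readings I took.
- **Case position:** The middle of the case is about 5 mm from the board's centre. The top view put its upper end at (0.602, 0.214), and the scene view put its middle at (0.598, 0.215). The board centre is at about (0.598, 0.219).
- **Upright:** The upper end is within about 5 mm of the middle over a 75 mm height. That is about the measuring error and close to the 0.08 rad limit, so these pictures alone do not prove the tolerance. After release the case looked square on its end and at rest.
- **Bystanders:** The jars and the salt shaker were found where they started, within the detection scatter of about 15 mm.
- **Time:** The clock read about 18 s at the last check, before the final pictures, against the limit of 38 s.

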